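# Lid on the spice grinder and hold it running

### The job

The spice grinder is loaded with nutmegs: put its lid on, with the lug of the lid over the switch plunger at the grinder's edge. Then press the lid fully down against the plunger's spring, firmly but without forcing it, until its rim rests level on the grinder's body, and finish while still holding it down there, so that the grinder keeps running. Leave the other things on the counter where they are.

Things in the scene. Friction and masses are not known exactly. Their poses are not given: they have to be found in the camera images.
- lid_mid (a point): The grinder's loose lid, standing mouth down on the counter, about 70 g, 72 mm tall. Lowest 24 mm: a round white skirt 74 mm across outside, 66 mm inside, open below. From 33 mm up to the flat top it is a round clear dome 54 mm in diameter with a white crown: this is where it is gripped. The lid is hollow only up to 24 mm. This point is on its axis, 36 mm above the rim (its lower edge). The lid's z axis points up; its x axis points along the lug.
- lug (a point): Flat white lug that sticks out sideways from the foot of the lid's skirt, along the lid's x axis, to 58 mm from the lid's axis; 16 mm wide, 9 mm thick, its underside level with the rim. This point is on its underside, 48.5 mm from the lid's axis, the place that presses the plunger. Same axes as lid_mid.
- seat (a point): The grinder, a white round motor body 99 mm across and 105 mm tall, fixed on the counter. On its flat shoulder stands an open steel cup collar, 62 mm across outside and 20 mm high, over which the lid's skirt slips (2 mm play all round). This point is the centre of the shoulder, 105 mm above the counter, on the grinder's axis: when the lid is fully down its rim rests on the shoulder at this height. The z axis points up; the x axis points from the grinder's axis to the plunger.
- plunger_top (a point): Top of the switch plunger, a steel pin 10 mm across that rises 8 mm out of a rounded ear on the grinder's shoulder, 48.5 mm from the grinder's axis along its x axis. The shoulder, not the plunger, is the lid's hard stop.
- plunger (a joint): How far the plunger is pressed in, m: 0 out, 0.008 flush with the shoulder. It sinks straight down; its spring pushes back with 1.5 N at first touch and 3.5 N when flush. As it pushes up at one side only, the lid tips up there if it is let go, and is then hard to level by pressing on its crown: it is best kept gripped upright while it is pressed.
- tin_a: Loose steel spice tin, 58 mm across, 48 mm tall, a shaker lid with six small holes; origin under its centre. Leave alone.
- tin_b: Another such tin.
- tin_c: A third such tin.
- dish: Loose steel dish with spare nutmegs, 112 mm across, 34 mm tall; origin under its centre. Leave alone.
- brush: Loose cleaning brush lying on the counter, 150 mm long; origin under the middle of its length. Leave alone.
- spoon: Loose spoon lying on the counter, 150 mm long; origin under the middle of its length. Leave alone.
- water: Loose water bottle, 64 mm across, 205 mm tall, standing; origin under its centre. Leave alone.
Things that resemble listed ones, but are neither listed nor needed, are in the scene too. Leave any orange look-alike of the part that bears seat alone.

How it is judged:
By the outcome, as a careful person would: the job done as asked, in the order asked, and still so for the second after the job is handed in, while the arm keeps its last pose, push and grip.
It also fails if it takes over 40 s, if anything falls off the work surface, if the arm or the gripper's body presses on something with over 40 N, if the wrist force passes 120 N, or if a joint passes its speed limit or range.

### The arm

A 6-joint arm with a two-finger parallel gripper is mounted at the origin on the work surface. World frame = base frame: x ahead of the robot, y to its left, z up, the work surface at z = 0. Lengths are in mm, angles in rad, forces in N, time in s.
With the tool pointing down it reaches from about 250 to 850 mm from the base axis. Payload 12.5 kg.
Tool frame: the origin (TCP) lies between the finger pads; the fingertips stand 8 mm ahead of it and the grasp point (between the pads) lies 11 mm behind it; z points along the fingers, y is the line along which they close (so a half turn about z gives the same grasp; the last joint's range is limited). The gripper opens to 93 mm and grips with 3 to 60 N. Pads are 15 mm wide; open, the fingers measure 128 mm over their backs; the gripper's body (75 mm by 188 mm) begins 65 mm behind the grasp point.
Start: joints at [1.062, 0.351, 1.652, -0, 1.139, -0.085], TCP at [226.143, 501.342, 226.633] pointing down, gripper open.
Joint ranges: [-2.75, 2.75], [-0.79, 2.1], [0.01, 2.65], [-1.57, 4.71], [0.07, 3.14], [-2.87, 2.87]. Speed limits (rad/s): [2.22, 2.22, 2.79, 3.14, 3.14, 3.14].

### API

Orientations are given as [roll, pitch, yaw] about the fixed x, y, z axes, in that order (R = Rz(yaw) Ry(pitch) Rx(roll)).
In Python, from plant import state, camera, camera_params, sign_off gives the robot as it stands.
- The arm moves only by the tool step_arm, never from a script. Its argument "increments" is a list that holds one entry, the list of rows, each a list of 5 numbers: the opening, from 0 (shut) to 1 (fully open), then the shift along the tool's x, y, z in mm, then the turn about the tool's z in degrees. A call has exactly 8 rows; each row is the pose to reach, as a shift and turn from the pose commanded when the call began, along the tool's axes at that moment; what a row does not reach only later rows make up. A row lasts 1/8 s, in which the tool goes at most 62.5 mm and 10.7 degrees, less where a joint would pass 70% of its speed; a pose out of reach is approached as far as the arm can. A call with a gripper value outside its range is refused whole. The fingers move at their own pace and stop on an object; "grip_force" is the grip in N (left out, the last holds). Time passes only in rows, so rows that repeat a pose let the fingers close, or fill a call up. It gives the time, the measured TCP pose, the force, the opening and the grip force at its end, in the units of the state.
- state(): the state, without advancing time (a new reading comes with each control period).
- camera(name): name is "scene" or "top"; returns (picture, depth): 480x640x3 uint8, red, green, blue; 480x640 float32, mm along the optical axis (not along the pixel's ray), 0 where there is no reading.
- camera_params(name): a dict with "fx", "fy", "cx", "cy" (pixels), "R" (3x3) and "t" (3): a world point X has camera coordinates R X + t. Camera axes: x right, y down, z forward; pixel columns grow to the right and rows downward; lengths in mm; the calibration is good to about 2 mm. A picture is of the moment at which its call begins. camera_params takes no time and is no camera call.
- sign_off(): hands the job in; it is judged then, once.
The state is a dict: "t": time; "joints": joint angles; "qd": joint speeds; "joint_torque": joint torques, N m; "tool_pos": TCP position; "tcp_rot": TCP orientation; "contact_force": force on the tool from outside, world axes, zero at the start; "ft_torque": the same for the moment, N m; "gripper_width": opening from 0.0 (shut) to 1.0 (fully open); "finger_force": force on a finger pad.
Only numpy, scipy, OpenCV 4.12 (cv2) and the standard library are available. Lean on these libraries where they do the work, as an engineer would, in place of code of your own. Each camera call takes 0.05 s, during which the arm holds its last target. There are 200 camera calls.

## Working session

There is one attempt and no reset: what is moved stays moved. The work goes in short steps, Python scripts to look and compute and a tool call to move; the robot and the scene stay as the last step left them, time stands still between calls to the robot, and variables do not carry over. Pictures are saved under pics/ and viewed, at most 10 in all, crops included, and the job is handed in when it is done.

Besides the shell and the picture viewer there is one more tool, called after "Emit:" by a JSON object that holds its "name" and its "arguments", one argument or row to a line. step_arm: Moves the arm, as the interface text tells. Its arguments: {"type":"object","properties":{"increments":{"type":"array"},"grip_force":{"type":"number"}},"required":["increments"]}

```bash
mkdir -p pics; cat > h.py <<'E'
import numpy as np, cv2
from plant import state, camera, camera_params, sign_off
def cloud(name):
    im,d=camera(name); p=camera_params(name)
    v,u=np.mgrid[:480,:640]
    C=np.stack([(u-p['cx'])/p['fx']*d,(v-p['cy'])/p['fy']*d,d],-1)
    W=(C-np.array(p['t']))@np.array(p['R'])
    W[d==0]=np.nan
    return im,W
def save(n,im): cv2.imwrite('pics/'+n,im[...,::-1])
E
python3 - <<'E'
from h import *
for n in('scene','top'):
    im,W=cloud(n); save(n+'.png',im); np.savez(n+'.npz',im=im,W=W)
print(state())
E
```

```text
{'t': 0.1, 'joints': array([ 1.06241629e+00,  3.51170097e-01,  1.65237182e+00,  3.06515073e-05,
        1.13911560e+00, -8.46186338e-02]), 'qd': array([ 0.00045457, -0.00225859, -0.00187094, -0.00011645, -0.00045687,
       -0.00112377]), 'joint_torque': array([ 2.69986258e-04, -4.98033500e+01, -2.85706848e+01,  7.00041954e-02,
        2.39671353e-02, -1.05393735e-04]), 'tool_pos': array([225.98237498, 501.08767782, 226.15751897]), 'tcp_rot': array([-3.14053395e+00, -1.17726653e-04,  2.71781835e+00]), 'contact_force': array([-0.16060491,  0.1776226 ,  0.42630355]), 'ft_torque': array([ 0.07430505,  0.00974289, -0.00478278]), 'finger_force': 0.0, 'gripper_width': 1.0010811412982905}
```

View pics/scene.png

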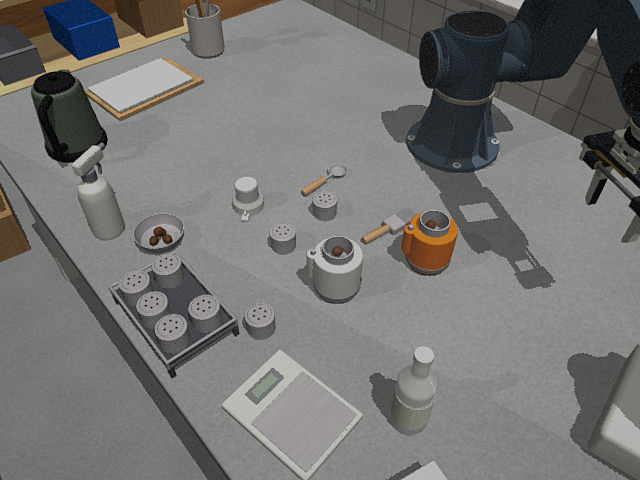

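View pics/top.png

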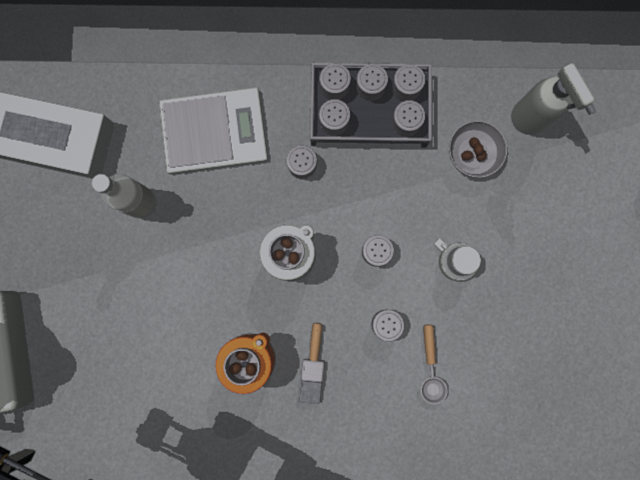

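The lid is the clear/white knob at top (462,261), with its lug at (440,244); scene (247,195). Things it could be confused with are the tins at (378,251), (389,325) and (302,161), the tray tins, and the dish at (478,150). The seat is the white grinder at top (287,252) with its plunger ear at (307,232). The orange one at (245,365) is the look-alike. Next I'll measure and check a close crop.

```bash
python3 - <<'E'
from h import *
z=np.load('top.npz'); im,W=z['im'],z['W']
a=im[215:305,415:505]; b=im[205:295,250:340]
save('crop.png',cv2.resize(np.hstack([a,b]),(800,400),interpolation=cv2.INTER_CUBIC))
def circ(P):
    A=np.c_[2*P[:,:2],np.ones(len(P))]; s=np.linalg.lstsq(A,(P[:,:2]**2).sum(1),rcond=None)[0]
    return s[:2],np.sqrt(s[2]+s[:2]@s[:2])
for n in('top','scene'):
    z=np.load(n+'.npz'); W=z['W']
    def reg(c,r,lo,hi):
        P=W.reshape(-1,3);m=(np.hypot(P[:,0]-c[0],P[:,1]-c[1])<r)&(P[:,2]>lo)&(P[:,2]<hi);return P[m]
    T=np.load('top.npz')['W']; l0=T[261,465]; g0=T[252,265]; print(n,'l0',l0,'g0',g0,'p',T[232,307],'lug',T[245,440])
    for nm,c,r,lo,hi in(('lidtop',l0,40,66,80),('skirt',l0,70,18,30),('lug',l0,75,5,13),('should',T[252,287],75,100,109),('collar',T[252,287],50,118,130),('plung',T[232,307],20,109,118)):
        P=reg(c,r,lo,hi)
        if len(P)<4: print(nm,len(P));continue
        h=cv2.convexHull(P[:,:2].astype(np.float32))[:,0]
        print(nm,len(P),P.mean(0).round(1),'minEnc',cv2.minEnclosingCircle(P[:,:2].astype(np.float32)),'hullfit',circ(h))
E
```

```text
top l0 [ 565.14149121 -152.65927519   75.07224068] g0 [572.96279264 209.14555248 107.69982902] p [609.45534664 135.21745208 111.71510301] lug [ 599.39963957 -121.0871382     9.91893926]
lidtop 652 [ 567.1 -155.5   71.4] minEnc ((567.38134765625, -156.2318115234375), 26.9116268157959) hullfit (array([ 567.45024207, -156.34891283]), np.float64(26.308692005021296))
skirt 293 [ 563.8 -141.8   25.6] minEnc ((569.4002075195312, -151.89175415039062), 41.075870513916016) hullfit (array([ 568.46014131, -155.31772018]), np.float64(37.18782998042896))
lug 124 [ 581.7 -129.7    8.2] minEnc ((560.7066650390625, -155.74954223632812), 69.79859161376953) hullfit (array([ 560.63883908, -159.46714856]), np.float64(64.66279264402246))
should 1646 [574.4 168.1 104.7] minEnc ((578.076171875, 166.22567749023438), 54.97555160522461) hullfit (array([575.61689317, 168.38915491]), np.float64(50.12905231529454))
collar 197 [573.8 170.8 124.6] minEnc ((580.0387573242188, 163.22286987304688), 40.3077392578125) hullfit (array([576.50481681, 167.37135645]), np.float64(32.905978280124536))
plung 25 [609.3 137.3 112
[... 702 characters left out ...]
 [ 589.3 -125.7    8.5] minEnc ((577.9786376953125, -134.81561279296875), 40.46326446533203) hullfit (array([ 579.69649346, -137.27046503]), np.float64(36.716844218591795))
should 912 [584.4 179.5 104.2] minEnc ((581.1048583984375, 170.17926025390625), 55.46791076660156) hullfit (array([578.33988416, 170.87346522]), np.float64(51.25719437068253))
collar 220 [575.8 174.3 122.5] minEnc ((576.1187744140625, 172.27513122558594), 32.92470932006836) hullfit (array([575.3935368 , 172.85143924]), np.float64(31.694905589009306))
plung 19 [611.  141.3 112.4] minEnc ((611.1654052734375, 140.42974853515625), 5.8330183029174805) hullfit (array([610.36221115, 140.56416256]), np.float64(5.029187243288658))
```

View pics/crop.png

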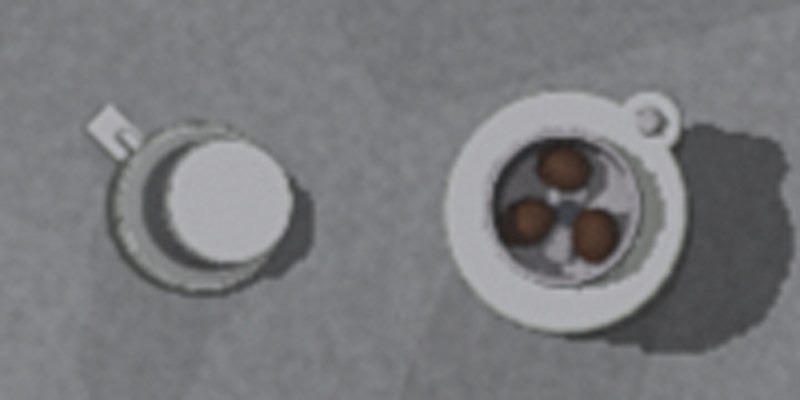

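Crop: the lid with its lug up-left at (110,125), and the white grinder with its plunger ear at (652,120), so the choice holds. The plan is to grip along the lug line. Now I'll get the angles and the move numbers.

```bash
cat >> h.py <<'E'
from scipy.optimize import least_squares
def lidlug(W,c,zr):
    """mean azimuth of lug about axis c"""
    P=W.reshape(-1,3);d=P[:,:2]-c;r=np.hypot(*d.T)
    m=(r>41)&(r<60)&(P[:,2]>zr[0])&(P[:,2]<zr[1]); q=d[m]
    return m.sum(),np.degrees(np.arctan2(*q.mean(0)[::-1])),q.mean(0)
def inc(target,yaw_deg,s=None):
    """increments (mm,deg) from current pose to target TCP"""
    s=s or state(); y=s['tcp_rot'][2]; d=np.array(target)-s['tool_pos']
    tx=np.array([np.cos(y),np.sin(y)]);ty=np.array([np.sin(y),-np.cos(y)])
    t=(np.degrees(y)-yaw_deg+180)%360-180
    return np.round([tx@d[:2],ty@d[:2],-d[2],t],1)
def disc(W,c,r,zr,excl=None):
    """centre of disc radius r seen from above, from per-angle outer edge"""
    P=W.reshape(-1,3);m=(np.hypot(*(P[:,:2]-c).T)<r+8)&(P[:,2]>zr[0])&(P[:,2]<zr[1]);P=P[m,:2]
    if excl is not None: P=P[np.hypot(*(P-excl).T)>16]
    h=cv2.convexHull(P.astype(np.float32))[:,0]
    f=least_squares(lambda x:np.hypot(*(h-x[:2]).T)-x[2],[*c,r],loss='soft_l1',f_scale=.7)
    return f.x.round(1)
E
python3 - <<'E'
from h import *
for n,c,p in(('top',(567.4,-156.2),(610,137)),('scene',(570.8,-152.5),(610,140.5))):
    W=np.load(n+'.npz')['W']
    print(n,'lug',lidlug(W,np.array(c),(3,14)),'dome',disc(W,np.array(c),27,(66,80)),'shoulder',disc(W,np.array([576,169]),49.5,(98,110),p),'collar',disc(W,np.array([576,170]),31,(119,130)))
print(inc((569,-154.4,150),135), inc((569,-154.4,46),135))
E
```

```text
top lug (np.int64(171), np.float64(49.147352014103866), array([13.8755473 , 16.04514569])) dome [ 567.5 -156.3   26.3] shoulder [573.6 170.3  48.9] collar [573.5 170.3  30.6]
scene lug (np.int64(54), np.float64(49.73016954014829), array([25.85454377, 30.51919472])) dome [ 570.2 -152.8   26.6] shoulder [575.5 173.8  48.9] collar [575.2 172.8  31.6]
[-582.2 -456.5   76.2   20.7] [-582.2 -456.5  180.2   20.7]
```

Emit:
{"name": "step_arm", "arguments": {
  "increments": [
    [[1, -291, -228, 40, 9], [1, -582, -456, 76, 18], [1, -582, -456, 76, 18], [1, -582, -456, 76, 18], [1, -582, -456, 76, 18], [1, -582, -456, 76, 18], [1, -582, -456, 76, 18], [1, -582, -456, 76, 18]]
  ],
  "grip_force": 15
}}

```text
t: 1.1
tool_pos: [457.5, 58.7, 175.2]
tcp_rot: [3.141, 0.0, 2.403]
contact_force: [0.5, 0.6, -0.0]
gripper_width: 1.0
finger_force: 0.0
```

```bash
python3 - <<'E'
from h import *
for n,c in(('top',(567.5,-156.3)),('scene',(570.5,-152.8))):
    W=np.load(n+'.npz')['W'];P=W.reshape(-1,3);d=P[:,:2]-np.array(c);r=np.hypot(*d.T);a=np.degrees(np.arctan2(d[:,1],d[:,0]))
    m=(r>44)&(r<60)&(P[:,2]>4)&(P[:,2]<14)&(abs(a-48)<25); q=d[m]; u=np.array([-np.sin(np.radians(48)),np.cos(np.radians(48))]);l=q@u
    print(n,m.sum(),q.mean(0),np.degrees(np.arctan2(*q.mean(0)[::-1])),l.min(),l.max())
s=state();print(s['tool_pos'],np.degrees(s['tcp_rot']),inc((569,-154.4,46),138))
E
```

```text
top 62 [34.91345904 36.81524756] 46.51876339036369 -16.5186383938236 18.342430386191364
scene 32 [34.46576503 36.13488888] 46.35432088792111 -9.245632618634607 6.6306338776638425
[457.45576414  58.72243518 175.19308796] [1.79991952e+02 1.31623509e-03 1.37705902e+02] [-225.9  -82.6  129.2   -0.3]
```

Emit:
{"name": "step_arm", "arguments": {
  "increments": [
    [[1, -226, -83, 25, 1], [1, -226, -83, 25, 1], [1, -226, -83, 25, 1], [1, -226, -83, 25, 1], [1, -226, -83, 25, 1], [1, -226, -83, 25, 1], [1, -226, -83, 55, 1], [1, -226, -83, 55, 1]]
  ]
}}

```text
t: 2.1
tool_pos: [566.9, -151.2, 119.1]
tcp_rot: [-3.14, -0.003, 2.387]
contact_force: [-0.2, 0.4, 0.6]
gripper_width: 1.001
finger_force: 0.0
```

```bash
python3 - <<'E'
from h import *
s=state();print(s['tool_pos'],np.degrees(s['tcp_rot']),inc((569,-154.4,46),136.5))
E
```

```text
[ 566.88378125 -151.15389409  119.14444833] [-179.91988701   -0.19417879  136.79342953] [-3.8 -0.9 73.1  0.3]
```

Emit:
{"name": "step_arm", "arguments": {
  "increments": [
    [[1, 0, 0, 0, 0], [1, 0, 0, 0, 0], [1, 0, 0, 10, 0], [1, 0, 0, 20, 0], [1, 0, 0, 25, 0], [1, 0, 0, 25, 0], [1, 0, 0, 25, 0], [1, 0, 0, 25, 0]]
  ]
}}

```text
t: 3.1
tool_pos: [568.4, -152.8, 95.6]
tcp_rot: [3.141, 0.0, 2.386]
contact_force: [-0.5, 0.4, 1.0]
gripper_width: 1.0
finger_force: 0.0
```

```bash
python3 - <<'E'
from h import *
s=state();print(s['tool_pos'],np.degrees(s['tcp_rot']),inc((569,-154.4,46),136.5))
E
```

```text
[ 568.39031513 -152.76581201   95.6495199 ] [1.79990516e+02 2.48870815e-02 1.36718684e+02] [-1.6 -0.8 49.6  0.2]
```

Emit:
{"name": "step_arm", "arguments": {
  "increments": [
    [[1, -1.5, -1, 20, 0], [1, -1.5, -1, 38, 0], [1, -1.5, -1, 46, 0], [1, -1.5, -1, 49, 0], [1, -1.5, -1, 49, 0], [0.8, -1.5, -1, 49, 0], [0.65, -1.5, -1, 49, 0], [0.5, -1.5, -1, 49, 0]]
  ],
  "grip_force": 20
}}

```text
t: 4.1
tool_pos: [568.7, -154.5, 46.6]
tcp_rot: [3.141, 0.0, 2.386]
contact_force: [0.1, -0.3, 0.2]
gripper_width: 0.725
finger_force: 0.0
```

Emit:
{"name": "step_arm", "arguments": {
  "increments": [
    [[0.4, 0, 0, 0, 0], [0.4, 0, 0, 0, 0], [0.4, 0, 0, 0, 0], [0.4, 0, 0, 0, 0], [0.4, 0, 0, 0, 0], [0.4, 0, 0, 0, 0], [0.4, 0, 0, 0, 0], [0.4, 0, 0, 0, 0]]
  ]
}}

```text
t: 5.1
tool_pos: [568.7, -154.5, 46.5]
tcp_rot: [-3.142, 0.0, 2.386]
contact_force: [-0.5, 0.1, 2.9]
gripper_width: 0.577
finger_force: 20.0
```

Emit:
{"name": "step_arm", "arguments": {
  "increments": [
    [[0.4, 0, 0, 0, 0], [0.4, 0, 0, -10, 0], [0.4, 0, 0, -40, 0], [0.4, 0, 0, -80, 0], [0.4, 0, 0, -120, 0], [0.4, 0, 0, -150, 0], [0.4, 0, 0, -155, 0], [0.4, 0, 0, -155, 0]]
  ],
  "grip_force": 30
}}

```text
t: 6.1
tool_pos: [568.3, -154.4, 200.7]
tcp_rot: [-3.141, -0.001, 2.386]
contact_force: [-0.7, 0.3, -0.3]
gripper_width: 0.574
finger_force: 30.0
```

```bash
python3 - <<'E'
from h import *
s=state();print(s['tool_pos'],np.degrees(s['tcp_rot']),s['gripper_width'],inc((574.2,171.5,200),136.7-89))
E
```

```text
[ 568.34560818 -154.3569849   200.70912479] [-1.79984740e+02 -3.64455577e-02  1.36716528e+02] 0.5736270972329134 [219.1 241.2   0.7  89. ]
```

Emit:
{"name": "step_arm", "arguments": {
  "increments": [
    [[0.4, 20, 22, 0, 8], [0.4, 50, 55, 0, 18], [0.4, 85, 94, 0, 28], [0.4, 120, 132, 0, 38], [0.4, 155, 171, 0, 48], [0.4, 188, 207, 0, 58], [0.4, 210, 231, 0, 68], [0.4, 219, 241, 0, 77]]
  ]
}}

```text
t: 7.1
tool_pos: [573.5, 172.8, 199.4]
tcp_rot: [-3.139, 0.002, 1.039]
contact_force: [-0.3, -0.5, -0.9]
gripper_width: 0.579
finger_force: 30.0
```

```bash
python3 - <<'E'
from h import *
s=state();print(s['tool_pos'],np.degrees(s['tcp_rot']),s['gripper_width'],inc((574.2,171.5,200),136.7-89))
E
```

```text
[573.53315966 172.84583201 199.42823173] [-1.79875807e+02  1.01984823e-01  5.95102968e+01] 0.578686884027987 [-0.8  1.3 -0.6 11.8]
```

Emit:
{"name": "step_arm", "arguments": {
  "increments": [
    [[0.4, 0, 0, 0, 8], [0.4, 0, 0, 0, 12], [0.4, 0, 0, 0, 12], [0.4, 0, 0, 0, 12], [0.4, 0, 0, 0, 12], [0.4, 0, 0, 0, 12], [0.4, 0, 0, 0, 12], [0.4, 0, 0, 0, 12]]
  ]
}}

```text
t: 8.1
tool_pos: [574.4, 171.1, 201.4]
tcp_rot: [-3.142, -0.0, 0.833]
contact_force: [0.1, 0.1, -0.2]
gripper_width: 0.576
finger_force: 30.0
```

```bash
python3 - <<'E'
from h import *
s=state();print(s['tool_pos'],np.degrees(s['tcp_rot']))
for n in('top','scene'):
    im,W=cloud(n);np.savez(n+'2.npz',im=im,W=W);P=W.reshape(-1,3)
    c=np.array([574,171.5])
    d=P[:,:2]-c;r=np.hypot(*d.T);a=np.degrees(np.arctan2(d[:,1],d[:,0]))
    m=(r>43)&(r<62)&(P[:,2]>150)&(P[:,2]<172)&(abs(a+42)<30);q=d[m]
    print(n,m.sum(),q.mean(0) if m.any() else 0,np.degrees(np.arctan2(*q.mean(0)[::-1])),P[m,2].mean())
    for zr in((172,182),):
        print('skirt',disc(W,c,37,zr))
    p=camera_params(n);uv=np.array(p['R'])@[574,171,150]+p['t'];u,v=int(p['fx']*uv[0]/uv[2]+p['cx']),int(p['fy']*uv[1]/uv[2]+p['cy']);print(u,v)
    cr=im[max(v-60,0):v+60,u-60:u+60]; save('c2'+n+'.png',cv2.resize(cr,(400,400),interpolation=2))
a,b=cv2.imread('pics/c2top.png'),cv2.imread('pics/c2scene.png');cv2.imwrite('pics/c2.png',np.hstack([a,b]))
E
```

```text
[574.42455657 171.10883028 201.4037624 ] [-1.79999936e+02 -1.42063789e-03  4.77247641e+01]
top 0 0 nan nan
skirt [571.5 168.5  32.7]
284 249
scene 75 [ 39.74504081 -30.99218177] -37.94620820359291 162.28026999480562
skirt [577.6 174.5  36.8]
337 236<stdin>:8: RuntimeWarning: Mean of empty slice.
  ret = um.true_divide(
  ret = ret.dtype.type(ret / rcount)
```

View pics/c2.png

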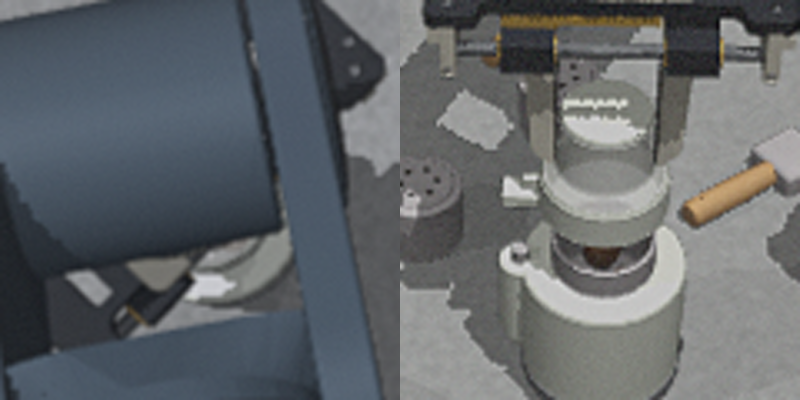

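The right crop (scene) shows the lid held upright over the collar, lug at (520,190) above the plunger at (518,250). The top view is blocked by the arm. I'll fit the cylinders in the scene depth, where the bias is common to both.

```bash
cat >> h.py <<'E'
def wall(W,c,r,zr):
    P=W.reshape(-1,3);c=np.array(c,float);x=c
    for k in(6,4,3):
        m=(abs(np.hypot(*(P[:,:2]-x).T)-r)<k)&(P[:,2]>zr[0])&(P[:,2]<zr[1]); a=np.arctan2(*(P[:,:2]-x).T[::-1]); m&=np.cos(a-np.arctan2(*(np.array(CAM)[1::-1]-x[:2])))>0.3
        Q=P[m,:2]; x=least_squares(lambda v:np.hypot(*(Q-v).T)-r,x,loss='soft_l1',f_scale=.5).x
    return m.sum(),x.round(2),np.abs(np.hypot(*(Q-x).T)-r).mean().round(2)
p=camera_params('scene');CAM=-np.array(p['R']).T@p['t']
E
python3 - <<'E'
from h import *
print(CAM)
A=np.load('scene.npz')['W'];B=np.load('scene2.npz')['W']
for n,W,c,r,z in(('body',A,(575,173),49.5,(25,98)),('bodyB',B,(575,173),49.5,(25,98)),('collar',A,(575,173),31,(109,122)),('skirt0',A,(570.3,-152.8),37,(3,20)),('skirt',B,(576,173),37,(158,176)),('dome',B,(576,173),27,(190,220))): print(n,wall(W,c,r,z))
c=wall(B,(576,173),37,(158,176))[1];P=B.reshape(-1,3);d=P[:,:2]-c
for nm,P,c,zz in(('lug',B.reshape(-1,3),c,(161,168)),('lug0',A.reshape(-1,3),wall(A,(570.3,-152.8),37,(3,20))[1],(6,13)),('plg',A.reshape(-1,3),wall(A,(575,173),49.5,(25,98))[1],(110,117))):
    d=P[:,:2]-c;r=np.hypot(*d.T);m=(r>41)&(r<61)&(P[:,2]>zz[0])&(P[:,2]<zz[1])
    med=np.median(d[m],0);k=np.hypot(*(d-med).T)<14;m&=k;q=d[m].mean(0);print(nm,m.sum(),q,np.degrees(np.arctan2(q[1],q[0])),np.hypot(*q),P[m,2].mean())
E
```

```text
[1080.77602575  711.36127092  911.84885374]
body (np.int64(875), array([573.86, 172.04]), np.float64(0.88))
bodyB (np.int64(873), array([573.93, 171.92]), np.float64(0.91))
collar (np.int64(114), array([573.86, 172.59]), np.float64(0.82))
skirt0 (np.int64(102), array([ 567.76, -154.52]), np.float64(1.06))
skirt (np.int64(221), array([575.42, 172.39]), np.float64(0.9))
dome (np.int64(285), array([575.3 , 172.52]), np.float64(0.9))
lug 55 [ 37.55071505 -32.76292151] -41.104630785584135 49.834377963465094 163.31497635889295
lug0 23 [34.93219133 36.49430871] 46.25287486828568 50.51823987014764 8.160309846233918
plg 19 [ 37.16732304 -30.71229776] -39.5677824752496 48.21467759522927 112.37795567645612
```

```bash
sed -i 's/np.arctan2(\*(np.array(CAM)\[1::-1\]-x\[:2\]))/np.arctan2(CAM[1]-x[1],CAM[0]-x[0])/' h.py
python3 - <<'E'
from h import *
A=np.load('scene.npz')['W'];B=np.load('scene2.npz')['W']
for n,W,c,r,z in(('body',A,(575,173),49.5,(25,98)),('bodyB',B,(575,173),49.5,(25,98)),('collar',A,(575,173),31,(109,122)),('skirt',B,(576,173),37,(158,176)),('dome',B,(576,173),27,(190,220))): print(n,wall(W,c,r,z))
print(inc((573.2,171,160),47.7))
E
```

```text
body (np.int64(1051), array([573.86, 171.99]), np.float64(0.84))
bodyB (np.int64(1052), array([573.92, 171.88]), np.float64(0.87))
collar (np.int64(130), array([574.02, 172.26]), np.float64(0.81))
skirt (np.int64(251), array([575.31, 172.5 ]), np.float64(0.81))
dome (np.int64(339), array([575.34, 172.48]), np.float64(0.87))
[-0.9 -0.9 41.4  0. ]
```

Emit:
{"name": "step_arm", "arguments": {
  "increments": [
    [[0.4, -1.2, -0.7, 0, 0], [0.4, -1.2, -0.7, 8, 0], [0.4, -1.2, -0.7, 18, 0], [0.4, -1.2, -0.7, 25, 0], [0.4, -1.2, -0.7, 28, 0], [0.4, -1.2, -0.7, 31, 0], [0.4, -1.2, -0.7, 33, 0], [0.4, -1.2, -0.7, 33, 0]]
  ]
}}

```text
t: 9.2
tool_pos: [573.1, 170.7, 168.4]
tcp_rot: [3.142, 0.0, 0.833]
contact_force: [0.0, 0.7, -1.6]
gripper_width: 0.577
finger_force: 30.0
```

```bash
python3 - <<'E'
from h import *
s=state();print(s['tool_pos'],s['contact_force'],s['ft_torque'])
im,B=cloud('scene');np.savez('scene3.npz',im=im,W=B);save('c3.png',cv2.resize(im[150:320,260:430],(560,560),interpolation=2))
z=s['tool_pos'][2]-46.5;c=(574,172)
for n,c,r,zr in(('bodyB',c,49.5,(25,98)),('skirt',c,37,(z+3,z+21)),('dome',c,27,(z+36,z+65))): print(n,wall(B,c,r,zr))
E
```

```text
[573.11038176 170.69534031 168.39076342] [ 0.00683074  0.69617855 -1.58962652] [-0.07441843  0.09987176 -0.02032379]
bodyB (np.int64(1041), array([573.93, 171.91]), np.float64(0.85))
skirt (np.int64(242), array([574.14, 172.12]), np.float64(0.8))
dome (np.int64(299), array([574.1 , 172.17]), np.float64(0.87))
```

View pics/c3.png

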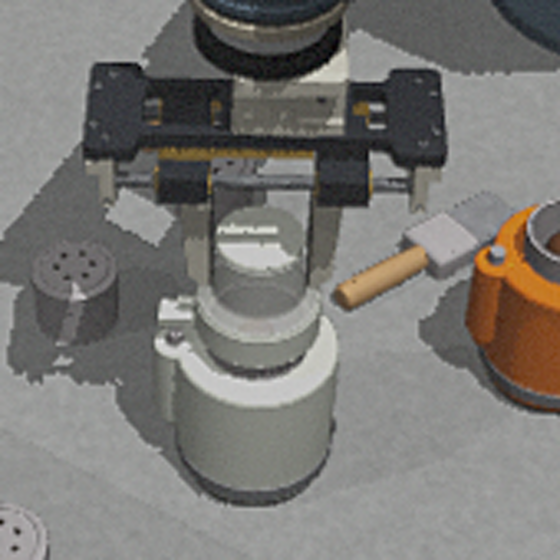

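Lid skirt is centred on the collar (258,340), with the lug at (172,312) directly over the plunger (175,340). The rim has already passed the collar mouth with no contact force, so I'll press on slowly.

Emit:
{"name": "step_arm", "arguments": {
  "increments": [
    [[0.4, 0, 0, 2, 0], [0.4, 0, 0, 4, 0], [0.4, 0, 0, 6, 0], [0.4, 0, 0, 8, 0], [0.4, 0, 0, 10, 0], [0.4, 0, 0, 12, 0], [0.4, 0, 0, 13, 0], [0.4, 0, 0, 13, 0]]
  ]
}}

```text
t: 10.25
tool_pos: [573.1, 170.7, 155.4]
tcp_rot: [3.142, -0.0, 0.833]
contact_force: [-1.3, 0.6, 1.3]
gripper_width: 0.578
finger_force: 30.0
```

Emit:
{"name": "step_arm", "arguments": {
  "increments": [
    [[0.4, 0, 0, 1, 0], [0.4, 0, 0, 1.5, 0], [0.4, 0, 0, 2, 0], [0.4, 0, 0, 2.5, 0], [0.4, 0, 0, 3, 0], [0.4, 0, 0, 3, 0], [0.4, 0, 0, 3, 0], [0.4, 0, 0, 3, 0]]
  ]
}}

```text
t: 11.25
tool_pos: [573.1, 170.7, 152.4]
tcp_rot: [3.142, -0.0, 0.833]
contact_force: [-1.4, 0.2, 2.8]
gripper_width: 0.579
finger_force: 30.0
```

Emit:
{"name": "step_arm", "arguments": {
  "increments": [
    [[0.4, 0, 0, 0.3, 0], [0.4, 0, 0, 0.6, 0], [0.4, 0, 0, 0.9, 0], [0.4, 0, 0, 1.1, 0], [0.4, 0, 0, 1.1, 0], [0.4, 0, 0, 1.1, 0], [0.4, 0, 0, 1.1, 0], [0.4, 0, 0, 1.1, 0]]
  ]
}}

```text
t: 12.25
tool_pos: [573.2, 170.7, 151.5]
tcp_rot: [3.142, -0.0, 0.833]
contact_force: [-1.8, 0.6, 5.3]
gripper_width: 0.576
finger_force: 30.0
```

Emit:
{"name": "step_arm", "arguments": {
  "increments": [
    [[0.4, 0, 0, 0.2, 0], [0.4, 0, 0, 0.4, 0], [0.4, 0, 0, 0.5, 0], [0.4, 0, 0, 0.5, 0], [0.4, 0, 0, 0.5, 0], [0.4, 0, 0, 0.5, 0], [0.4, 0, 0, 0.5, 0], [0.4, 0, 0, 0.5, 0]]
  ]
}}

```text
t: 13.25
tool_pos: [573.2, 170.7, 151.4]
tcp_rot: [3.141, -0.0, 0.833]
contact_force: [-3.8, -1.1, 9.4]
gripper_width: 0.579
finger_force: 30.0
```

```bash
python3 - <<'E'
from h import *
s=state();print(s['tool_pos'],s['contact_force'],s['ft_torque'])
E
```

```text
[573.15582152 170.69163732 151.43085843] [-3.81505657 -1.08513039  9.36723943] [-0.12538926  0.80406329  0.01953895]
```

Emit:
{"name": "step_arm", "arguments": {
  "increments": [
    [[0.4, 0, 0, 0.2, 0], [0.4, 0, 0, 0.4, 0], [0.4, 0, 0, 0.4, 0], [0.4, 0, 0, 0.4, 0], [0.4, 0, 0, 0.4, 0], [0.4, 0, 0, 0.4, 0], [0.4, 0, 0, 0.4, 0], [0.4, 0, 0, 0.4, 0]]
  ]
}}

```text
t: 14.25
tool_pos: [573.2, 170.7, 151.4]
tcp_rot: [3.141, -0.0, 0.833]
contact_force: [-4.9, -1.2, 13.7]
gripper_width: 0.576
finger_force: 30.0
```

```bash
python3 - <<'E'
from h import *
s=state();print(s['tool_pos'],s['contact_force'],s['ft_torque'],np.degrees(s['tcp_rot']))
im,B=cloud('scene');save('c4.png',cv2.resize(im[190:310,290:390],(500,600),interpolation=cv2.INTER_CUBIC))
z=105;c=(574,172)
for n,c,r,zr in(('body',c,49.5,(25,98)),('skirt',c,37,(z+3,z+21)),('dome',c,27,(z+36,z+65))): print(n,wall(B,c,r,zr))
E
```

```text
[573.17794572 170.71893612 151.4133269 ] [-4.9453554  -1.2102966  13.73775462] [-0.12167599  1.1385239  -0.05969505] [ 1.79985480e+02 -2.13890732e-02  4.77173281e+01]
body (np.int64(1042), array([573.91, 172.  ]), np.float64(0.85))
skirt (np.int64(218), array([574.14, 172.11]), np.float64(0.85))
dome (np.int64(283), array([573.95, 172.1 ]), np.float64(0.88))
```

View pics/c4.png

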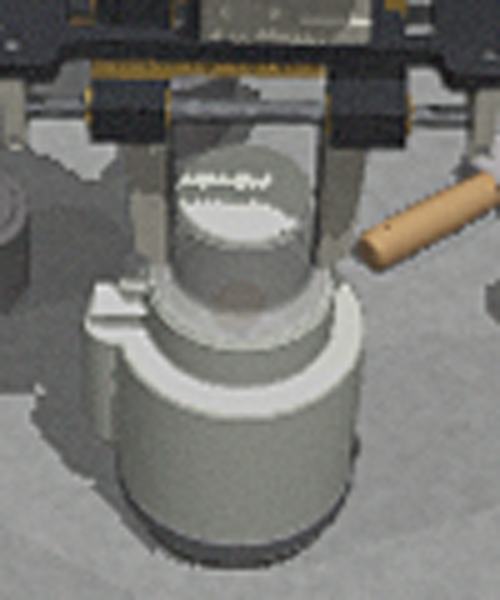

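The picture shows the rim resting level on the shoulder around (240,375) and the lug flat on the ear at (110,315). No further travel comes with rising force: it is against the hard stop at about 14 N. Handing in.

```bash
python3 -c "
from plant import sign_off;print(sign_off())"
```

```text
the job is handed in; nothing more can be done
None
```

The lid is on the white grinder with its lug over the plunger, held down against the shoulder at about 14 N; I handed the job in at about 14 s, and none of the moves was aimed at any of the other things.

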